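# Press the brass neck socket home in a fiddle sound box

### The job

Take the brass neck socket out of the drilled block, start it squarely in the bore on top of the sound box lying in the foam-lined cradle, then press it in slowly and firmly, without ramming or forcing it, until its shoulder sits flush all round on the wood. Let go of it there, and leave the other two sockets and the tools on the bench where they are.

Things in the scene. Friction and masses are not known exactly. Their poses are not given: they have to be found in the camera images.
- socket_brass: Brass neck socket, round about its z (up in the block), 0.13 kg. Origin: centre of the shoulder's underside. Below: barrel 24 mm diameter, 22 mm long, its lowest 9 mm tapering to 20 mm. Above: the shoulder, a flange 36 mm across, 5 mm thick, and on it a collar 28 mm across, 22 mm high (top 27 mm above the origin) with an 18 mm hole. Grip the collar, fingertips just above the flange.
- block: Light wooden holding block, fixed, 75 mm (its x) by 200 mm (its y) by 36 mm high; origin at the centre of its underside. Three 28 mm holes in a row along its y, at -62, 0 and +62 mm; a socket hangs loosely upright in each, flange on the block's top. Which socket is in which hole varies.
- bore (a point): Centre of the mouth of the bore in the upper face of the dark hexagonal sound box in the cradle (box 130 mm long along this frame's x, 90 mm across flats); a pale 30 mm ring marks it; z points up out of the bore. 24 mm bore, a press fit for the barrel, open below. The lead end drops in about 5 mm; from there the wood grips and resists sliding with roughly 8 to 16 N.
- bored_face: Upper face of the sound box, flat dark wood 130 by 52 mm, about 127 mm above the bench; origin on the bore's axis, 24 mm below the surface. Once the socket's shoulder is down on it, the pushing force climbs steadily past 20 N. More than 35 N between socket and face cracks the wood.
- cradle: Wooden cradle, fixed, 190 mm (its x) by 150 mm, cheeks up to 81 mm; origin at the centre of its underside. The sound box lies along its x on thick foam rubber: it sinks 5 to 10 mm under the pressing force and springs back, so height alone does not tell when the shoulder is home.
- socket_horn: Black horn socket of the same shape in the same block; not to be used.
- socket_alu: Aluminium (silver grey) socket of the same shape in the same block; not to be used.
- spare_box: Another hexagonal sound box without a bore, reddish brown, 130 mm long, 90 mm across flats, lying loose; origin at its centre.
- mallet: Wooden mallet lying on the bench, head 50 by 110 by 50 mm, handle 220 mm along its x; origin under its middle.
- file_red: File with a red handle, 236 mm long along its x, lying on the bench.
- file_wood: File with a pale wooden handle, 216 mm long along its x, lying on the bench.
- brush: Glue brush with a wooden handle, 200 mm long along its x, lying on the bench.
- glue: White glue bottle with an orange cap, 52 mm diameter, 130 mm high, standing; origin under its centre.
Not all that is in view belongs to the job. Of the things like the socket_brass, leave any that is red; of the rest the smaller one is meant.

How it is judged:
By the outcome, as a careful person would: the job done as asked, in the order asked, and still so for the second after the job is handed in, with the robot touching nothing.
It also fails if it takes over 42 s, if anything falls off the work surface, if the arm or the gripper's body presses on something with over 40 N, if the wrist force passes 120 N, or if a joint passes its speed limit or range.

### The arm

A 6-joint arm with a two-finger parallel gripper is mounted at the origin on the work surface. World frame = base frame: x ahead of the robot, y to its left, z up, the work surface at z = 0. Lengths are in m, angles in rad, forces in N, time in s.
With the tool pointing down it reaches from about 0.25 to 0.775 m from the base axis. Payload 4 kg.
Tool frame: the origin (TCP) lies midway between the tips of the shut fingers; the grasp point (between the pads) lies 19 mm behind it; z points along the fingers, y is the direction in which the jaws open and shut (so a half turn about z gives the same grasp; the last joint's range is limited). The gripper opens to 94 mm and grips with 3 to 60 N. Pads are 16 mm wide; open, the fingers measure 119 mm over their backs; the gripper's body (75 mm by 177 mm) begins 78 mm behind the grasp point.
Start: joints at [-1.28, 0.087, 1.371, -0, 1.684, -0.103], TCP at [0.211, -0.508, 0.206] pointing down, gripper open.
Joint ranges: [-3.1, 3.1], [-0.76, 2.03], [0.27, 2.55], [-1.08, 4.22], [0.17, 2.65], [-2.57, 2.57]. Speed limits (rad/s): [2.79, 2.79, 3.14, 3.14, 3.14, 3.14].

### API

Orientations are given as [roll, pitch, yaw] about the fixed x, y, z axes, in that order (R = Rz(yaw) Ry(pitch) Rx(roll)).
In Python, from bench import robot, cams gives the robot as it stands.
- The arm moves only by the tool step_arm, never from a script. Its argument "plan" is a list that holds one entry, the list of rows, each a list of 5 numbers: the shift along the world's x, y, z in mm, then the turn about the world's z in rad, then the opening in per cent of the stroke, from 0 (shut) to 100 (fully open). In form: [[[tx, ty, tz, turn, fingers], ...]]. A call has 1 to 8 rows; each row is the pose to reach, as a shift and turn from the pose commanded when the call began; what a row does not reach only later rows make up. A row lasts 1/12 s, in which the tool goes at most 41.7 mm and 7.16 degrees, less where a joint would pass 70% of its speed; a pose out of reach is approached as far as the arm can. A call with a gripper value outside its range is refused whole. The fingers move at their own pace and stop on an object; the grip force is fixed at half the most. Time passes only in rows, so rows that repeat a pose let the fingers close. It gives the time, the measured TCP pose, the force and the opening at its end, in the units of the state.
- robot.get_obs(): the state, without advancing time (a new reading comes with each control period).
- cams.snapshot(name): name is "side" or "top" or "wrist"; returns a dict with "frame" (480x640x3 uint8, red, green, blue), "camera_matrix" (3x3 intrinsics, pixels), "origin" and "attitude" of the camera in the world; the wrist camera has in their place "T_tool_cam" (4x4, takes a point from camera to tool coordinates, whose origin is the TCP and whose axes are the flange's). Camera axes: x right, y down, z forward; pixel columns grow to the right and rows downward; lengths in m; the calibration is good to about 2 mm. A picture is of the moment at which its call begins: read the wrist's pose just before it. There is no depth.
- robot.close_job(): hands the job in, once; it reports no verdict.
The state is a dict: "time": time; "joint_positions": joint angles; "qvel": joint speeds; "joint_torque": joint torques, N m; "tool_pos": TCP position; "ee_rot": TCP orientation; "wrist_force": force on the tool from outside, world axes, zero at the start; "wrist_torque": the same for the moment, N m; "width": finger opening in m.
Only numpy, scipy, OpenCV 4.12 (cv2) and the standard library are available. Lean on these libraries where they do the work, as an engineer would, in place of code of your own. Each camera call takes 0.05 s, during which the arm holds its last target. There are 200 camera calls.

## Working session

There is one attempt and no reset: what is moved stays moved. The work goes in short steps, Python scripts to look and compute and a tool call to move; the robot and the scene stay as the last step left them, time stands still between calls to the robot, and variables do not carry over. Pictures are saved under pics/ and viewed, about 8 in all and at most 12, crops included, and the job is handed in when it is done.

Besides the shell and the picture viewer there is one more tool, called after ">>>" as name([rows], argument=value, ...), one row to a line, values as JSON. step_arm: Moves the arm, as the interface text tells. Its arguments: {"type":"object","properties":{"plan":{"type":"array"}},"required":["plan"]}

```bash
ls; mkdir -p pics; cat > h.py <<'E'
import numpy as np, cv2, json
from bench import robot, cams
from scipy.spatial.transform import Rotation as R
def snap(n,f=None):
    o=robot.get_obs(); s=cams.snapshot(n)
    K=np.array(s["camera_matrix"])
    if n=="wrist":
        T=np.eye(4); e=np.array(o["ee_rot"]); T[:3,:3]=R.from_euler('xyz',e).as_matrix() if e.shape==(3,) else e
        T[:3,3]=o["tool_pos"]; C=T@np.array(s["T_tool_cam"])
    else:
        C=np.eye(4); a=np.array(s["attitude"]); C[:3,:3]=R.from_euler('xyz',a).as_matrix() if a.shape==(3,) else a
        C[:3,3]=s["origin"]
    if f: 
        cv2.imwrite(f"pics/{f}.png",s["frame"][:,:,::-1]); np.savez(f"pics/{f}.npz",K=K,C=C)
    return s["frame"],K,C
def load(f):
    d=np.load(f"pics/{f}.npz"); return cv2.imread(f"pics/{f}.png"),d["K"],d["C"]
def ray(u,v,z,K,C):
    d=C[:3,:3]@np.linalg.solve(K,[u,v,1]); return C[:3,3]+d*(z-C[2,3])/d[2]
def proj(p,K,C):
    q=K@(C[:3,:3].T@(np.array(p)-C[:3,3])); return q[:2]/q[2]
E
python3 - <<'E'
from h import *
for n in("top","side"):
    f,K,C=snap(n,n+"0"); print(n,K.round(1).tolist(),C.round(3).tolist())
print(robot.get_obs())
E
```

```text
pics
top [[553.6, 0.0, 324.0], [0.0, 553.6, 245.9], [0.0, 0.0, 1.0]] [[-0.018, -0.983, 0.182, 0.279], [-1.0, 0.016, -0.012, 0.005], [0.009, -0.182, -0.983, 1.697], [0.0, 0.0, 0.0, 1.0]]
side [[518.1, 0.0, 322.7], [0.0, 518.1, 237.2], [0.0, 0.0, 1.0]] [[-0.91, -0.246, 0.334, 0.167], [-0.414, 0.502, -0.759, 0.913], [0.019, -0.829, -0.559, 0.779], [0.0, 0.0, 0.0, 1.0]]
{'time': 0.1, 'joint_positions': array([-1.28009451e+00,  8.78586589e-02,  1.37207375e+00, -1.52574244e-05,
        1.68359510e+00, -1.03102808e-01]), 'qvel': array([ 0.00327621, -0.00104229, -0.00166664, -0.00135629, -0.00254165,
        0.00013181]), 'joint_torque': array([ 3.01799417e-03, -3.41247189e+01, -3.03303087e+01,  7.20555964e-02,
        3.03440925e-02, -1.05653269e-04]), 'tool_pos': array([ 0.21088694, -0.50743736,  0.20444838]), 'ee_rot': array([-3.13966651e+00, -1.84052529e-04,  3.93802744e-01]), 'wrist_force': array([-0.14520977,  0.26884181,  0.37370862]), 'wrist_torque': array([0.02763243, 0.00583761, 0.03086284]), 'width': 0.09426937540346633}
```

View pics/top0.png

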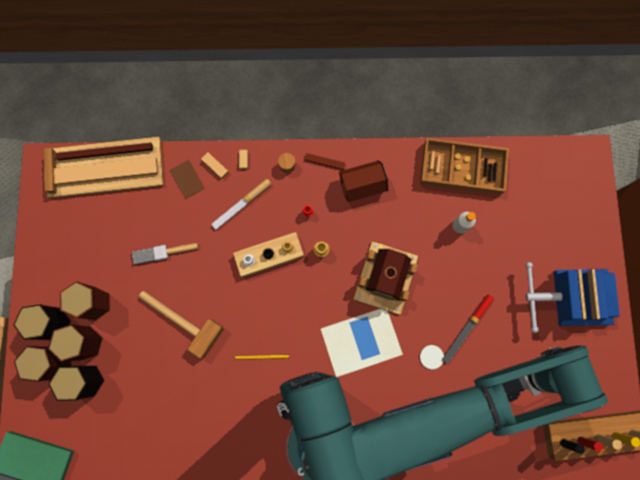

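View pics/side0.png

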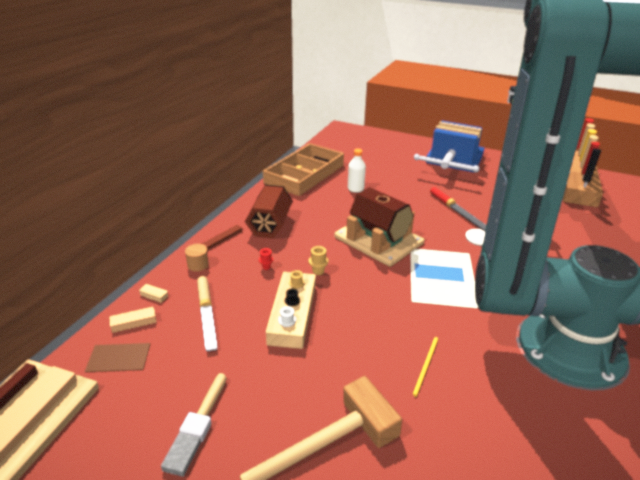

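The pictures show three socket-like items. There is a brass one in the block's end hole (top 287,247; side 297,279), a bigger brass one standing on the bench (top 321,249; side 318,258), and a red one (top 307,211; side 265,259). The block one fits: it isn't red, it's the smaller one, and it's in the drilled block. I'll confirm it in one enlarged crop.

```bash
python3 - <<'E'
import cv2,numpy as np
t=cv2.imread('pics/top0.png');s=cv2.imread('pics/side0.png')
a=cv2.resize(t[225:285,225:345],None,fx=5,fy=5,interpolation=2)   #600x300
b=cv2.resize(t[235:315,350:425],None,fx=3.75,fy=3.75,interpolation=2) # 281x300
c=cv2.resize(s[240:350,260:340],None,fx=2.7,fy=2.7,interpolation=2)
im=np.zeros((600,800,3),np.uint8); im[:300,:600]=a; im[300:600,:281]=b; im[300:300+c.shape[0],300:300+c.shape[1]]=c
d=cv2.resize(s[180:260,335:425],None,fx=3,fy=3,interpolation=2); im[300:540,525:795]=d
cv2.imwrite('pics/crop0.png',im)
from h import *
_,K,C=load('top0'); _,K2,C2=load('side0')
for n,p,q,z in [('brass',(287,247),(297,275),.063),('alu',(248,260),(287,312),.063),('bore',(390.5,272),(382,199),.127)]:
    w=ray(*p,z,K,C); w2=ray(*q,z,K2,C2); print(n,w.round(4),w2.round(4))
E
```

```text
brass [0.5794 0.096  0.063 ] [0.5829 0.1025 0.063 ]
alu [0.5418 0.2125 0.063 ] [0.5464 0.2197 0.063 ]
bore [ 0.4902 -0.2032  0.127 ] [ 0.4922 -0.197   0.127 ]
```

View pics/crop0.png

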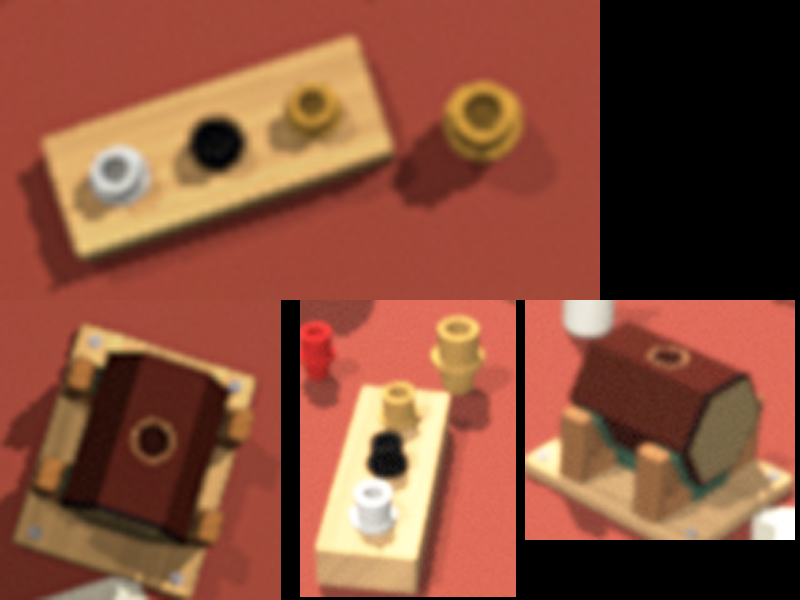

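The crop confirms it. Brass is in the block's right end hole, horn in the middle, aluminium on the left. The bigger brass socket and the red one both stand outside the block. The alu–brass spacing measures 122 mm against 124 nominal, so the scale is right. Next I go above the brass socket.

>>> step_arm([
  [[20, 32, 0, 0.08, 100], [40, 65, 0, 0.18, 100], [60, 98, 0, 0.28, 100], [80, 130, 0, 0.38, 100], [100, 163, 0, 0.48, 100], [120, 196, 0, 0.58, 100], [140, 228, 0, 0.68, 100], [160, 261, 0, 0.78, 100]],
])

```text
time: 0.77
tool_pos: [0.3714, -0.2451, 0.2051]
ee_rot: [-3.141, -0.0, 1.178]
wrist_force: [1.2, -0.6, -0.8]
width: 0.0936
```

>>> step_arm([
  [[20, 33, 0, 0.1, 100], [40, 66, 0, 0.2, 100], [60, 99, 0, 0.3, 100], [80, 132, 0, 0.4, 100], [100, 165, 0, 0.5, 100], [120, 198, 0, 0.6, 100], [140, 231, -10, 0.7, 100], [160, 264, -20, 0.71, 100]],
])

```text
time: 1.43
tool_pos: [0.5319, 0.019, 0.1856]
ee_rot: [3.14, 0.001, 1.888]
wrist_force: [0.2, -0.9, 0.5]
width: 0.0938
```

>>> step_arm([
  [[20, 30, -10, 0, 100], [35, 55, -18, 0, 100], [45, 70, -22, 0, 100], [50, 78, -25, 0, 100], [50, 78, -25, 0, 100], [50, 78, -25, 0, 100]],
])

```text
time: 1.93
tool_pos: [0.5806, 0.0946, 0.16]
ee_rot: [-3.14, 0.0, 1.884]
wrist_force: [-0.2, -0.5, 0.3]
width: 0.0941
```

```bash
python3 - <<'E'
from h import *
f,K,C=snap("wrist","w1"); o=robot.get_obs(); print(o["tool_pos"],o["ee_rot"],o["joint_positions"],C.round(3).tolist(),K.tolist())
print(proj([.581,.096,.063],K,C),proj([.542,.2125,.063],K,C))
E
```

```text
[0.58071406 0.09414666 0.16068839] [-3.14122140e+00  5.63259855e-04  1.88305703e+00] [ 6.47462056e-02  1.84931545e-01  1.34981484e+00 -6.37468766e-04
  1.60706820e+00 -2.47537443e-01] [[0.951, 0.299, 0.076, 0.558], [0.308, -0.921, -0.237, 0.164], [-0.0, 0.249, -0.969, 0.339], [0.0, 0.0, 0.0, 1.0]] [[405.42077674710794, 0.0, 317.55469229701583], [0.0, 405.42077674710794, 234.5739361474839], [0.0, 0.0, 1.0]]
[318.44972457 235.9463641 ] [316.65821166  46.88675861]
```

View pics/w1.png

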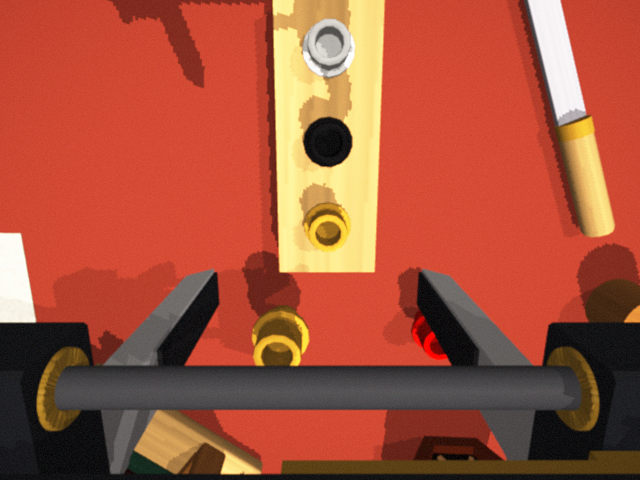

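The wrist view shows the brass collar top at about (329,233), alu at (329,43), horn between them, the larger brass at (278,349) and red at (430,335).

```bash
python3 - <<'E'
from h import *
_,K,C=load("w1"); _,K2,C2=load("top0"); o=robot.get_obs()
for n,u,z in [('brass',(329,233),.063),('alu',(329,42),.063),('big',(278,349),.07),('red',(430,340),.04)]: print(n,ray(*u,z,K,C).round(4))
print(ray(321.8,247,.07,K2,C2))
a=ray(329,233,.063,K,C);b=ray(329,42,.063,K,C);print(np.linalg.norm(a-b),np.arctan2(*(a-b)[1::-1]))
print((a-o["tool_pos"])*1e3, o["tool_pos"])
E
```

```text
brass [0.5874 0.1003 0.063 ]
alu [0.5485 0.2176 0.063 ]
big [0.5786 0.0064 0.07  ]
red [0.6966 0.0349 0.04  ]
[ 0.57646197 -0.00828136  0.07      ]
0.12353817267621055 -1.2504583640194216
[  6.67932686   6.17504979 -97.68839375] [0.58071406 0.09414666 0.16068839]
```

>>> step_arm([
  [[3, 3, -20, 0, 80], [5, 5, -45, 0, 70], [5, 5, -70, 0, 70], [5, 5, -90, 0, 70], [5, 5, -90, 0, 70]],
])

```text
time: 2.4
tool_pos: [0.5824, 0.0982, 0.0661]
ee_rot: [-3.133, -0.002, 1.882]
wrist_force: [-1.0, -0.3, -0.3]
width: 0.0665
```

```bash
python3 - <<'E'
from h import *
f,K,C=snap("wrist","w2"); o=robot.get_obs(); print(o["tool_pos"],o["wrist_force"],o["width"])
print(proj([.585,.0995,.063],K,C),proj(o["tool_pos"],K,C))
E
```

```text
[0.58396508 0.09851074 0.06868274] [ 0.82693861 -0.39491177  1.27874844] 0.06590819332419959
[323.11543392 286.78779921] [320.42167489 292.55746424]
```

View pics/w2.png

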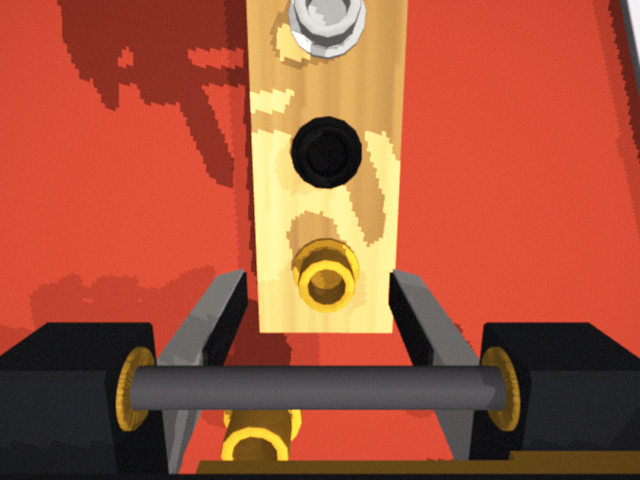

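The collar top centre is at about (327.5,284), between the fingers.

```bash
python3 - <<'E'
from h import *
_,K,C=load("w2"); o=robot.get_obs(); a=ray(327.5,284,.063,K,C); print(a,o["tool_pos"],(a-o["tool_pos"])*1e3, (ray(327.5,20,.063,K,C)-a)[:2])
E
```

```text
[0.58655711 0.10150402 0.063     ] [0.58396508 0.09851074 0.06868274] [ 2.59203628  2.99328429 -5.68273804] [-0.03586659  0.10929171]
```

>>> step_arm([
  [[2.5, 3, -5, 0, 70], [2.5, 3, -13, 0, 70], [2.5, 3, -20, 0, 70], [2.5, 3, -25, 0, 70], [2.5, 3, -25, 0, 70], [2.5, 3, -25, 0, 70]],
])

```text
time: 2.95
tool_pos: [0.5883, 0.1031, 0.0452]
ee_rot: [-3.141, -0.0, 1.884]
wrist_force: [-0.5, 0.8, 0.4]
width: 0.0658
```

>>> step_arm([
  [[0, 0, 0, 0, 45], [0, 0, 0, 0, 35], [0, 0, 0, 0, 20], [0, 0, 0, 0, 10], [0, 0, 0, 0, 10], [0, 0, 0, 0, 10]],
])

```text
time: 3.45
tool_pos: [0.5883, 0.103, 0.0457]
ee_rot: [-3.141, -0.0, 1.884]
wrist_force: [-2.0, -0.2, 2.3]
width: 0.0292
```

>>> step_arm([
  [[0, 0, 0, 0, 45], [0, 0, 0, 0, 45], [-1, -1, -2, 0, 45], [-1, -1, -3, 0, 45], [-1, -1, -3, 0, 45], [-1, -1, -3, 0, 5], [-1, -1, -3, 0, 5], [-1, -1, -3, 0, 5]],
])

```text
time: 4.12
tool_pos: [0.5876, 0.1021, 0.0425]
ee_rot: [3.141, 0.0, 1.884]
wrist_force: [-0.2, -0.3, -0.0]
width: 0.0274
```

>>> step_arm([
  [[0, 0, 0, 0, 5], [0, 0, 0, 0, 5], [0, 0, 0, 0, 5], [0, 0, 0, 0, 5]],
])

```text
time: 4.45
tool_pos: [0.5876, 0.1021, 0.0425]
ee_rot: [3.141, 0.0, 1.884]
wrist_force: [-0.2, 0.7, -0.0]
width: 0.0272
```

>>> step_arm([
  [[0, 0, 5, 0, 5], [0, 0, 15, 0, 5], [0, 0, 30, 0, 5], [0, 0, 50, 0, 5], [0, 0, 75, 0, 5], [0, 0, 100, 0, 5], [0, 0, 125, 0, 5], [0, 0, 145, 0, 5]],
])

```text
time: 5.12
tool_pos: [0.588, 0.1021, 0.1909]
ee_rot: [3.138, 0.001, 1.884]
wrist_force: [-0.0, 0.0, -0.1]
width: 0.027
```

>>> step_arm([
  [[-8, -32, 0, 0, 5], [-17, -68, 2, 0, 5], [-26, -104, 4, 0, 5], [-35, -140, 6, 0, 5], [-44, -176, 8, 0, 5], [-53, -212, 10, 0, 5], [-62, -248, 10, 0, 5], [-70, -280, 10, 0, 5]],
])

```text
time: 5.78
tool_pos: [0.5168, -0.18, 0.199]
ee_rot: [3.14, 0.002, 1.883]
wrist_force: [0.5, 0.6, -0.8]
width: 0.0272
```

>>> step_arm([
  [[-7, -28, 0, 0, 5], [-12, -48, 0, 0, 5], [-15, -60, 0, 0, 5], [-15, -60, 0, 0, 5], [-15, -60, 0, 0, 5], [-15, -60, 0, 0, 5]],
])

```text
time: 6.28
tool_pos: [0.5029, -0.2367, 0.1978]
ee_rot: [3.141, -0.001, 1.885]
wrist_force: [0.5, 0.0, -0.9]
width: 0.0272
```

```bash
python3 - <<'E'
from h import *
f,K,C=snap("wrist","w3"); o=robot.get_obs(); print(o["tool_pos"],o["ee_rot"],o["wrist_force"],o["width"])
t=np.array(o["tool_pos"]); print(proj([.491,-.2,.127],K,C)); 
for dz in (.02,-.0065,-.0285): print(proj(t+[0,0,dz],K,C))
cv2.imwrite('pics/w3c.png',cv2.resize(f[100:400,180:480,::-1],None,fx=2,fy=2,interpolation=2))
E
```

```text
[ 0.50298947 -0.23653817  0.19773464] [ 3.14099463e+00 -4.02991479e-04  1.88560981e+00] [ 0.3741273   0.95405705 -0.86759479] 0.026833581255526463
[317.00885467 188.19277965]
[317.3985748  307.55555658]
[317.31983474 284.66156169]
[317.26846302 269.72502539]
```

View pics/w3c.png

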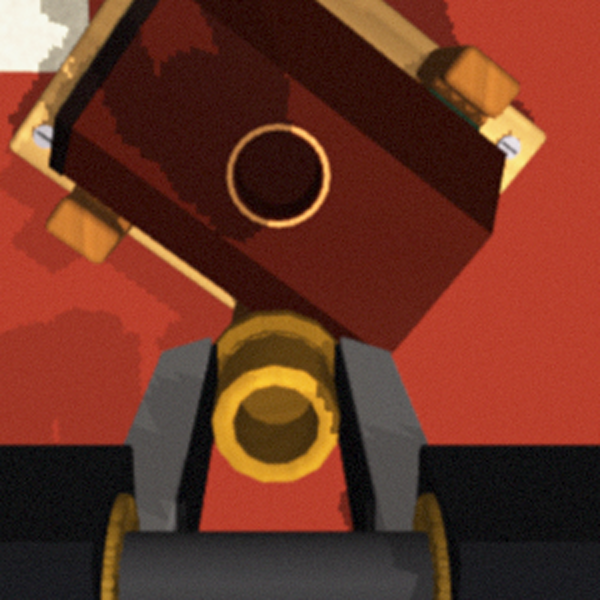

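The ring centre is at crop (278.5,176), full (319.2,188). The held collar's rim spans crop 212–340 by 366–482, and the flange's far edge is at crop y≈312. I work out the in-hand offset and the shift from the same camera, so calibration errors largely cancel.

```bash
python3 - <<'E'
from h import *
from scipy.optimize import least_squares
_,K,C=load("w3"); t=np.array(robot.get_obs()["tool_pos"])
a=np.linspace(0,2*np.pi,180)
def ext(c,r):
    P=np.array([proj(c+[r*np.cos(x),r*np.sin(x),0],K,C) for x in a]); return np.r_[P.min(0),P.max(0)]
f=lambda q:(lambda e:(e-np.array([180,100]*2))*2)(ext(t+[q[0],q[1],q[2]],.014))-[212,366,340,482]
s=least_squares(f,[0,0,.02],diff_step=1e-3,x_scale=.001); print('collar',s.x*1e3,s.fun)
q=s.x.copy(); 
f0=lambda q:f([q[0],q[1],.0205]); s=least_squares(f0,[0,0],x_scale=.001); print('fixed z',s.x*1e3,s.fun)
for z in(-.0015,-.0065): print('flange far edge y',(ext(t+[s.x[0],s.x[1],z],.018)-np.array([180,100]*2))*2, (ext(t+[0,0,z],.018)-np.array([180,100]*2))*2)
g=lambda q:(ext(np.array([q[0],q[1],.127]),.015)-np.array([180,100]*2))*2-[227,123,331,228]
b=least_squares(g,[.49,-.2],x_scale=.01); print('bore',b.x,b.fun)
print('shift mm',(b.x-t[:2]-s.x)*1e3,'without hand offset',(b.x-t[:2])*1e3)
E
```

```text
collar [ 1.74485926 -4.47717642 14.7374668 ] [ 0.48156643 -0.51276308 -0.48150588  0.53306046]
fixed z [ 0.90432853 -1.94760919] [-1.81815052 -2.49264385  1.81927915  2.78417052]
flange far edge y [200.40850027 313.44153017 351.05500789 454.079488  ] [199.12159185 304.69700476 350.18025546 446.1054439 ]
flange far edge y [202.19374932 307.16352158 349.16458089 444.72305294] [200.94308842 298.62058504 348.30618248 436.91526418]
bore [ 0.49243426 -0.19942197] [ 3.50101592  3.95432368 -3.50416946 -4.3030535 ]
shift mm [-11.45953973  39.06380762] without hand offset [-10.55521119  37.11619843]
```

>>> step_arm([
  [[-3, 10, 0, 0, 5], [-6, 20, 0, 0, 5], [-9, 30, -5, 0, 5], [-11.5, 38.5, -12, 0, 5], [-11.5, 38.5, -22, 0, 5], [-11.5, 38.5, -33, 0, 5], [-11.5, 38.5, -33, 0, 5], [-11.5, 38.5, -33, 0, 5]],
])

```text
time: 7.0
tool_pos: [0.4902, -0.1992, 0.1627]
ee_rot: [-3.139, -0.002, 1.884]
wrist_force: [0.0, -0.2, -2.0]
width: 0.0267
```

```bash
python3 - <<'E'
from h import *
o=robot.get_obs(); print(o["tool_pos"],o["ee_rot"],o["wrist_force"],o["width"])
f,K,C=snap("wrist","w4"); g,K2,C2=snap("side","s4")
b=np.array([.4915,-.198,.127]);u,v=proj(b,K2,C2).astype(int); print(u,v,proj(b,K,C))
im=np.zeros((600,800,3),np.uint8)
im[:,:400]=cv2.resize(f[150:350,250:383,::-1],(400,600),interpolation=2)
im[:,400:]=cv2.resize(g[v-50:v+25,u-25:u+25,::-1],(400,600),interpolation=2)
cv2.imwrite('pics/c4.png',im)
E
```

```text
[ 0.49022682 -0.19921596  0.16269351] [-3.13932029e+00 -2.14176486e-03  1.88354731e+00] [ 0.03875954 -0.20223444 -1.97819291] 0.026702513263618916
382 198 [320.12111907 264.52462716]
```

View pics/c4.png

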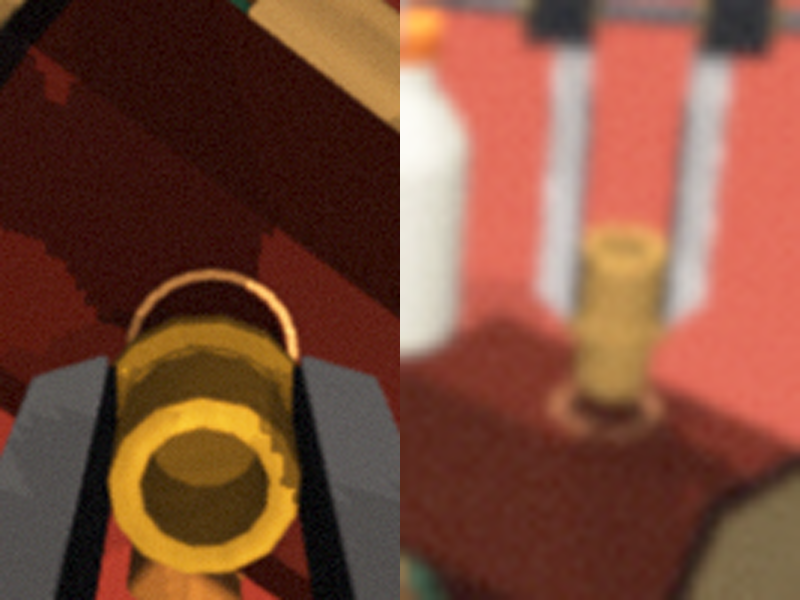

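Wrist crop (3×, origin 250,150): the ring spans x 129–298 with its top at y≈269. The collar spans 109–300 by 398–572, and the flange's far edge is at y≈320. In the side crop (8×, about 357,148) the ring spans 548–663 and the barrel's lower end is at about 580–648, bottom at y≈403. Both views say the socket must go about 1.4 mm along the jaw axis (+x).

```bash
python3 - <<'E'
from h import *
from scipy.optimize import least_squares
t=np.array([0.49022682,-0.19921596,0.16269351]); a=np.linspace(0,2*np.pi,120)
def ext(c,r,K,C,o,s):
    P=np.array([proj(c+np.array([r*np.cos(x),r*np.sin(x),0]),K,C) for x in a]); return (np.r_[P.min(0),P.max(0)]-np.array(o*2))*s
_,K,C=load("w4");_,K2,C2=load("s4")
W=lambda c,r:ext(np.array(c),r,K,C,[250,150],3); S=lambda c,r:ext(np.array(c),r,K2,C2,[357,148],8)
n=lambda v:np.round(v,0)
f=lambda q:W(t+[q[0],q[1],.0205],.014)-[109,398,300,572]
s=least_squares(f,[0,0],x_scale=.001);print('wrist collar off',s.x*1e3,s.fun)
for nm,dz,r in[('flT',-.0015,.018),('flB',-.0065,.018)]: print(nm,n(W(t+[*s.x,dz],r)))
for zf in(.127,.122):
  g=lambda q:(W([q[0],q[1],zf],.015)-[129,269,298,0])[:3]
  b=least_squares(g,[.49,-.2],x_scale=.01);print('ring wrist',zf,b.x,b.fun,'shift',(b.x-t[:2]-s.x)*1e3)
  g=lambda q:(S([q[0],q[1],zf],.015)-[548,375,663,440])
  b=least_squares(g,[.49,-.2],x_scale=.01);print('ring side',zf,b.x,b.fun)
print('side pred for TCP: collar',n(S(t+[0,0,.0205],.014)),'bottom',n(S(t+[0,0,-.0285],.010)))
f=lambda q:S(t+[q[0],q[1],.0205],.014)-[581,222,663,262]
print('side collar off',least_squares(f,[0,0],x_scale=.001).x*1e3)
f=lambda q:(S(t+[q[0],q[1],-.0285],.010)-[580,0,648,403])[[0,2,3]]
print('side bottom off',least_squares(f,[0,0],x_scale=.001).x*1e3)
E
```

```text
wrist collar off [ 1.02523848 -1.5987191 ] [-3.30288103 -3.87351319  3.30188918  4.34522671]
flT [ 91. 319. 318. 531.]
flB [ 94. 310. 315. 517.]
ring wrist 0.127 [ 0.49224551 -0.198409  ] [ 3.8886504 -0.1292451 -3.8885293] shift [0.99345096 2.40568274]
ring side 0.127 [ 0.37599094 -0.25496945] [ 9.8183552   9.41771258 -9.80111233 -8.69590976]
ring wrist 0.122 [ 0.49269142 -0.19965829] [ 5.69011123 -0.1849586  -5.68993802] shift [1.43936081 1.15639125]
ring side 0.122 [ 0.37759581 -0.26392052] [ 10.18158614   9.60359742 -10.16377275  -8.86666983]
side pred for TCP: collar [178. 228. 269. 270.] bottom [178. 371. 242. 402.]
side collar off [-110.40354784  -60.34081415]
side bottom off [-115.70432733  -56.85593207]
```

```bash
python3 - <<'E'
from h import *
from scipy.optimize import least_squares
t=np.array([0.49022682,-0.19921596,0.16269351]); a=np.linspace(0,2*np.pi,120)
_,K2,C2=load("s4")
def S(c,r):
    P=np.array([proj(np.array(c)+np.array([r*np.cos(x),r*np.sin(x),0]),K2,C2) for x in a]); return (np.r_[P.min(0),P.max(0)]-np.array([357,148]*2))*8
b={}
for zf in(.127,.122):
  r=least_squares(lambda q:S([q[0],q[1],zf],.015)-[148,372,263,440],[.49,-.2],x_scale=.01);print('ring',zf,r.x,r.fun.round(1)); b[zf]=r.x
for nm,dz,r,e,k in[('collar',.0205,.014,[181,222,263,262],[0,1,2,3]),('bottom',-.0285,.01,[180,0,248,405],[0,2,3])]:
  s=least_squares(lambda q:(S(t+[q[0],q[1],dz],r)-e)[k],[0,0],x_scale=.001); print(nm,s.x*1e3,s.fun.round(1),[(z,((b[z]-t[:2]-s.x)*1e3).round(1)) for z in b])
E
```

```text
ring 0.127 [ 0.49104938 -0.19891292] [ 10.1  10.9 -10.1 -10.1]
ring 0.122 [ 0.49353679 -0.20743428] [ 10.5  11.1 -10.5 -10.3]
collar [ 1.91025447 -4.13085755] [-4.2 -1.   4.2  0.8] [(0.127, array([-1.1,  4.4])), (0.122, array([ 1.4, -4.1]))]
bottom [-1.677092    1.16183012] [ 2.3 -2.3  0.1] [(0.127, array([ 2.5, -0.9])), (0.122, array([ 5. , -9.4]))]
```

The lateral reading is sound, but the depth direction depends on the face height. I apply the lateral fix and turn the wrist by 1.57 rad (the socket is round), so the wrist camera reads the other axis laterally too.

>>> step_arm([
  [[1.3, 0.4, 0, -0.12, 5], [1.3, 0.4, 0, -0.24, 5], [1.3, 0.4, 0, -0.36, 5], [1.3, 0.4, 0, -0.48, 5], [1.3, 0.4, 0, -0.6, 5], [1.3, 0.4, 0, -0.72, 5], [1.3, 0.4, 0, -0.84, 5], [1.3, 0.4, 0, -0.96, 5]],
])

```text
time: 7.77
tool_pos: [0.4928, -0.1997, 0.1652]
ee_rot: [3.14, -0.0, 0.917]
wrist_force: [0.1, -0.4, -0.9]
width: 0.0269
```

>>> step_arm([
  [[0, 0, 0, -0.12, 5], [0, 0, 0, -0.24, 5], [0, 0, 0, -0.36, 5], [0, 0, 0, -0.48, 5], [0, 0, 0, -0.6, 5], [0, 0, 0, -0.6, 5], [0, 0, 0, -0.6, 5]],
])

```text
time: 8.35
tool_pos: [0.4926, -0.1995, 0.165]
ee_rot: [3.141, -0.001, 0.326]
wrist_force: [1.1, 0.0, -2.1]
width: 0.0269
```

```bash
python3 - <<'E'
from h import *
o=robot.get_obs(); print(o["tool_pos"],o["ee_rot"],o["wrist_force"],o["width"],o["joint_positions"])
f,K,C=snap("wrist","w5"); g,K2,C2=snap("side","s5")
im=np.zeros((600,800,3),np.uint8)
im[:,:400]=cv2.resize(f[150:350,250:383,::-1],(400,600),interpolation=2)
im[:,400:]=cv2.resize(g[148:223,357:407,::-1],(400,600),interpolation=2)
cv2.imwrite('pics/c5.png',im)
E
```

```text
[ 0.49262048 -0.19949163  0.16499268] [ 3.14081477e+00 -5.81801104e-04  3.26329641e-01] [ 1.11450467  0.04023483 -2.07379875] 0.02690216500550719 [-4.91400903e-01  5.67299772e-02  1.48324514e+00 -1.07546633e-04
  1.60065212e+00  7.53062746e-01]
```

View pics/c5.png

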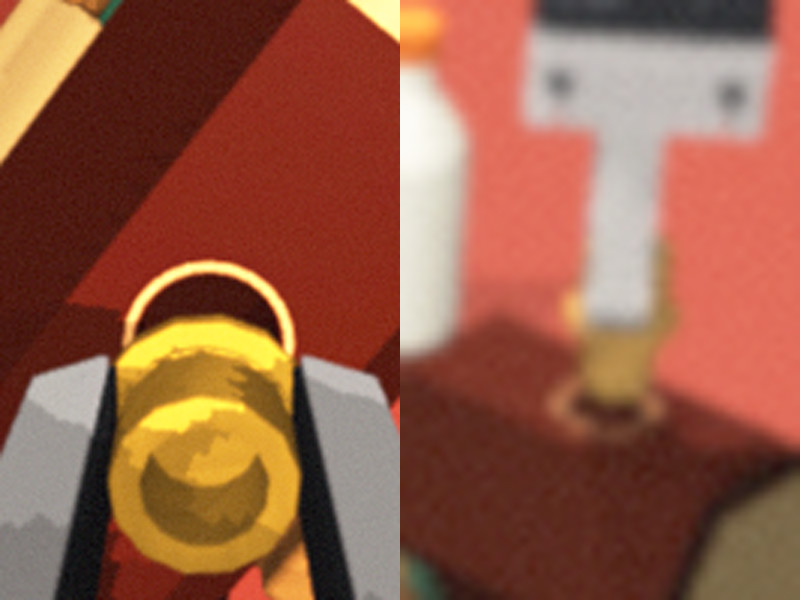

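The wrist crop shows the ring at x 124–295 with its top at y 260, and the collar at 109–300 by 398–574. In the side crop the finger is roughly centred on the flange. I make one joint fit over the three wrist views: ring position, camera bias, and in-hand offset along the pads.

```bash
cat > fit.py <<'E'
from h import *
from scipy.optimize import least_squares
a=np.linspace(0,2*np.pi,90)
V=[("w3",[.50298947,-.23653817,.19773464],1.8856,[180,100],2,[227,123,331,228],[212,366,340,482]),
   ("w4",[.49022682,-.19921596,.16269351],1.8835,[250,150],3,[129,269,298,None],[109,398,300,572]),
   ("w5",[.49262048,-.19949163,.16499268],.3263,[250,150],3,[124,260,295,None],[109,398,300,574])]
V=[(load(v[0])[1],load(v[0])[2])+v[1:] for v in V]
def ext(c,r,K,C,o,s):
    P=np.c_[c[0]+r*np.cos(a),c[1]+r*np.sin(a),0*a+c[2]]; q=(P-C[:3,3])@C[:3,:3]@K.T; P=q[:,:2]/q[:,2:]
    return np.r_[P.min(0),P.max(0)]-np.array(o*2)
# params mm: X,Y,Z,ring r, cam bias a(jaw) b(pad) h(up), p, collar r, collar top dz
def res(q,full=False):
    X,Y,Z,r,ca,cb,ch,p,rc,dz=np.array(q)/1e3; out=[]
    for K,C,t,yaw,o,s,R1,R2 in V:
        j=np.array([np.sin(yaw),-np.cos(yaw),0]); u=np.array([-np.cos(yaw),-np.sin(yaw),0])  # jaw, pad dirs
        if u@(C[:3,3]-t)<0:u=-u
        C=C.copy(); C[:3,3]+=ca*j+cb*u+np.array([0,0,ch])
        out+=[x-y/s for x,y in zip(ext([X,Y,Z],r,K,C,o,s),R1) if y is not None] if False else []
        e=ext([X,Y,Z],r,K,C,o,s); out+=[e[i]-R1[i]/s for i in range(4) if R1[i] is not None]
        e=ext(t+u*p+np.array([0,0,dz]),rc,K,C,o,s); out+=list(e-np.array(R2)/s)
    out=np.array(out)/.6
    pr=(np.array(q)-[491,-199,127,14.5,0,0,0,0,13.9,20.5])/[9,9,2,.6,2,2,2,2,.3,.7]
    return np.r_[out,pr]
s=least_squares(res,[491,-199,127,14.5,0,0,0,0,13.9,20.5],x_scale=1)
cov=np.linalg.inv(s.jac.T@s.jac)
print(s.x.round(2));print(np.sqrt(np.diag(cov)).round(2));print((s.fun*.6).round(1))
E
python3 fit.py
```

```text
[ 4.9244e+02 -1.9949e+02  1.2801e+02  1.5930e+01  0.0000e+00  2.0000e-02
  5.2000e-01 -2.5500e+00  1.3580e+01  2.0310e+01]
[0.18 0.22 1.53 0.14 0.1  0.45 1.44 0.69 0.14 0.68]
[ 0.2  0.6 -0.2 -0.4 -0.4  0.1 -0.8  0.6 -0.7  0.5  0.1 -1.1  0.7 -1.2
  1.3 -0.2 -0.6 -0.5  2.2 -1.4  2.2 -1.3  0.1 -0.   0.3  1.4  0.   0.
  0.2 -0.8 -0.6 -0.2]
```

State readings carry about 1–2 mm / 2 mrad of noise, and the socket looks identical in hand in both views. I refit with the commanded poses, tool exactly down.

```bash
python3 - <<'E'
s=open('fit.py').read()
s=s.replace("V=[(load(v[0])[1],load(v[0])[2])+v[1:] for v in V]","""
T0=np.array(cams.snapshot("wrist")["T_tool_cam"])
P={"w3":[502.5,-238,198],"w4":[491,-199.5,165],"w5":[492.3,-199.1,165]}; Y={"w3":1.884,"w4":1.884,"w5":.324}
def cam(n):
    T=np.eye(4);T[:3,:3]=R.from_euler('xyz',[np.pi,0,Y[n]]).as_matrix();T[:3,3]=np.array(P[n])/1e3;return T@T0
V=[(load(v[0])[1],cam(v[0]),np.array(P[v[0]])/1e3,Y[v[0]])+v[3:] for v in V]""").replace("13.9,20.5])/","13.9,20.])/")
open('fit.py','w').write(s)
E
python3 fit.py
```

```text
[ 4.9254e+02 -2.0039e+02  1.2674e+02  1.6080e+01  1.0200e+00  1.2000e+00
  4.3000e-01 -2.0500e+00  1.3590e+01  1.9980e+01]
[0.18 0.22 1.53 0.14 0.1  0.45 1.45 0.69 0.14 0.68]
[ 1.8  0.3  1.6 -0.5  0.2 -0.4 -0.2  0.2 -1.5 -0.4 -1.  -0.2 -0.1 -0.2
  0.5  0.4  0.6  0.2 -0.2 -0.1 -0.2 -0.1  0.1 -0.1 -0.1  1.6  0.3  0.4
  0.1 -0.6 -0.6 -0. ]
```

The refit is consistent, and the side view agrees on the relative shift (≈1.9 mm along the pad axis, ≈0.6 mm along the jaws). I shift by (+2.1, −0.4) and lower gently to feel the lead-in.

>>> step_arm([
  [[1, -0.2, 0, 0, 5], [2.1, -0.4, 0, 0, 5], [2.1, -0.4, -3, 0, 5], [2.1, -0.4, -6, 0, 5], [2.1, -0.4, -7, 0, 5], [2.1, -0.4, -8, 0, 5], [2.1, -0.4, -9, 0, 5], [2.1, -0.4, -9, 0, 5]],
])

```text
time: 9.17
tool_pos: [0.4943, -0.1994, 0.1552]
ee_rot: [-3.141, 0.0, 0.324]
wrist_force: [0.7, 0.4, -0.8]
width: 0.0267
```

>>> step_arm([
  [[0, 0, -0.6, 0, 5], [0, 0, -1.2, 0, 5], [0, 0, -1.8, 0, 5], [0, 0, -1.8, 0, 5]],
])

```text
time: 9.5
tool_pos: [0.4944, -0.1994, 0.1536]
ee_rot: [3.142, 0.0, 0.324]
wrist_force: [0.7, -0.6, -1.1]
width: 0.0268
```

>>> step_arm([
  [[0, 0, -0.5, 0, 5], [0, 0, -1, 0, 5], [0, 0, -1.5, 0, 5], [0, 0, -2, 0, 5], [0, 0, -2, 0, 5]],
])

```text
time: 9.92
tool_pos: [0.4944, -0.1994, 0.1516]
ee_rot: [-3.142, 0.0, 0.324]
wrist_force: [0.5, 0.2, -0.9]
width: 0.0269
```

>>> step_arm([
  [[0, 0, -0.5, 0, 5], [0, 0, -1, 0, 5], [0, 0, -1.5, 0, 5], [0, 0, -1.5, 0, 5]],
])

```text
time: 10.25
tool_pos: [0.4944, -0.1994, 0.1501]
ee_rot: [-3.142, 0.0, 0.324]
wrist_force: [-0.3, -0.3, -2.2]
width: 0.0271
```

>>> step_arm([
  [[0, 0, -0.4, 0, 5], [0, 0, -0.8, 0, 5], [0, 0, -1.2, 0, 5], [0, 0, -1.2, 0, 5]],
])

```text
time: 10.58
tool_pos: [0.4944, -0.1994, 0.1489]
ee_rot: [-3.142, 0.0, 0.324]
wrist_force: [0.1, 0.5, -0.9]
width: 0.0275
```

>>> step_arm([
  [[0, 0, -0.4, 0, 5], [0, 0, -0.8, 0, 5], [0, 0, -1.2, 0, 5], [0, 0, -1.2, 0, 5]],
])

```text
time: 10.92
tool_pos: [0.4945, -0.1994, 0.1478]
ee_rot: [3.141, -0.0, 0.324]
wrist_force: [0.6, -0.6, -0.4]
width: 0.0272
```

```bash
python3 - <<'E'
from h import *
o=robot.get_obs(); print(o["tool_pos"],o["wrist_force"],o["wrist_torque"])
f,K,C=snap("wrist","w6"); g,K2,C2=snap("side","s6")
im=np.zeros((600,800,3),np.uint8)
im[:,:400]=cv2.resize(f[150:350,250:383,::-1],(400,600),interpolation=2)
im[:,400:]=cv2.resize(g[148:223,357:407,::-1],(400,600),interpolation=2)
cv2.imwrite('pics/c6.png',im)
E
```

```text
[ 0.49450059 -0.19939747  0.14775195] [ 0.594403   -0.59977228 -0.3907236 ] [ 0.01779255 -0.02502475 -0.02067669]
```

View pics/c6.png

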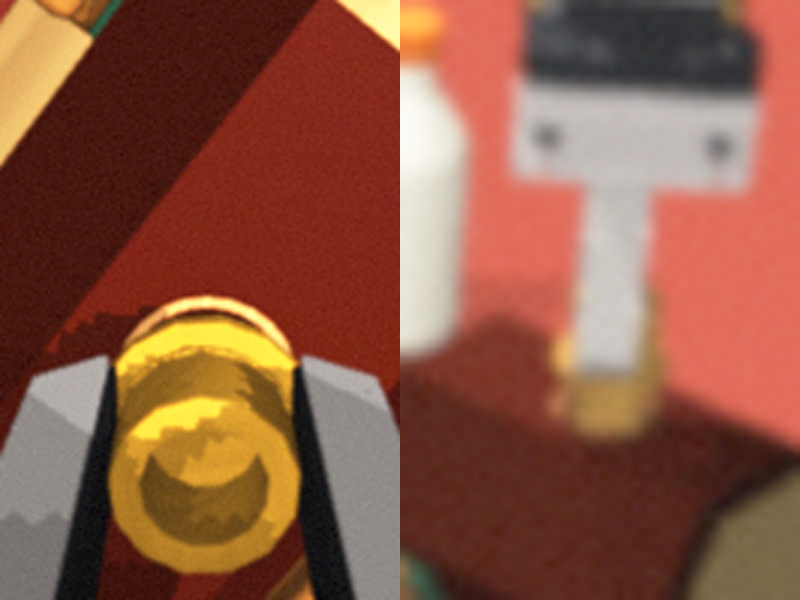

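The tip has entered without any contact force. The flange now hides the ring's near edge (side crop y≈437), and the ring shows evenly behind the flange in the wrist crop (apex 208,295). I go on slowly, reading the force.

>>> step_arm([
  [[0, 0, -0.4, 0, 5], [0, 0, -0.8, 0, 5], [0, 0, -1.2, 0, 5], [0, 0, -1.2, 0, 5]],
])

```text
time: 11.35
tool_pos: [0.4946, -0.1995, 0.1467]
ee_rot: [3.141, -0.0, 0.324]
wrist_force: [0.7, 0.2, -0.5]
width: 0.027
```

>>> step_arm([
  [[0, 0, -0.4, 0, 5], [0, 0, -0.8, 0, 5], [0, 0, -1.2, 0, 5], [0, 0, -1.2, 0, 5]],
])

```text
time: 11.68
tool_pos: [0.4947, -0.1995, 0.1456]
ee_rot: [3.141, -0.001, 0.324]
wrist_force: [1.1, 0.7, 1.3]
width: 0.0269
```

Contact has begun with a slight +x push from the bore, so I yield 0.4 mm that way and continue.

>>> step_arm([
  [[0.3, 0.1, -0.3, 0, 5], [0.4, 0.2, -0.6, 0, 5], [0.4, 0.2, -0.9, 0, 5], [0.4, 0.2, -1.2, 0, 5], [0.4, 0.2, -1.2, 0, 5]],
])

```text
time: 12.1
tool_pos: [0.4949, -0.1994, 0.1445]
ee_rot: [3.141, -0.0, 0.324]
wrist_force: [0.3, -1.9, 1.4]
width: 0.027
```

>>> step_arm([
  [[0, 0, -0.4, 0, 5], [0, 0, -0.8, 0, 5], [0, 0, -1.2, 0, 5], [0, 0, -1.6, 0, 5]],
])

```text
time: 12.43
tool_pos: [0.495, -0.1994, 0.1431]
ee_rot: [3.141, -0.0, 0.324]
wrist_force: [-0.7, -1.0, 3.5]
width: 0.0272
```

>>> step_arm([
  [[0, -0.2, -0.4, 0, 5], [0, -0.2, -0.8, 0, 5], [0, -0.2, -1.2, 0, 5], [0, -0.2, -1.6, 0, 5], [0, -0.2, -2, 0, 5]],
])

```text
time: 12.85
tool_pos: [0.4951, -0.1995, 0.1414]
ee_rot: [3.141, -0.001, 0.324]
wrist_force: [-0.7, -0.1, 7.1]
width: 0.0271
```

>>> step_arm([
  [[0, 0, -0.4, 0, 5], [0, 0, -0.8, 0, 5], [0, 0, -1.2, 0, 5], [0, 0, -1.6, 0, 5], [0, 0, -2, 0, 5]],
])

```text
time: 13.27
tool_pos: [0.4952, -0.1995, 0.1401]
ee_rot: [3.14, -0.001, 0.324]
wrist_force: [-1.3, 0.4, 9.0]
width: 0.0272
```

>>> step_arm([
  [[0, 0, -0.4, 0, 5], [0, 0, -0.8, 0, 5], [0, 0, -1.2, 0, 5], [0, 0, -1.6, 0, 5], [0, 0, -2, 0, 5]],
])

```text
time: 13.68
tool_pos: [0.4953, -0.1995, 0.1388]
ee_rot: [3.14, -0.002, 0.324]
wrist_force: [-1.8, 1.2, 10.5]
width: 0.027
```

>>> step_arm([
  [[-0.3, 0.2, -0.4, 0, 5], [-0.3, 0.2, -0.8, 0, 5], [-0.3, 0.2, -1.2, 0, 5], [-0.3, 0.2, -1.6, 0, 5], [-0.3, 0.2, -2, 0, 5]],
])

```text
time: 14.1
tool_pos: [0.4951, -0.1995, 0.1359]
ee_rot: [3.14, -0.002, 0.324]
wrist_force: [-0.2, -0.3, 7.3]
width: 0.0272
```

>>> step_arm([
  [[0, 0, -0.4, 0, 5], [0, 0, -0.8, 0, 5], [0, 0, -1.2, 0, 5], [0, 0, -1.6, 0, 5], [0, 0, -2, 0, 5]],
])

```text
time: 14.52
tool_pos: [0.4952, -0.1995, 0.1347]
ee_rot: [3.14, -0.002, 0.324]
wrist_force: [-1.3, -0.5, 9.9]
width: 0.0273
```

>>> step_arm([
  [[0, 0, -0.4, 0, 5], [0, 0, -0.8, 0, 5], [0, 0, -1.2, 0, 5], [0, 0, -1.6, 0, 5], [0, 0, -2, 0, 5]],
])

```text
time: 14.93
tool_pos: [0.4953, -0.1995, 0.1329]
ee_rot: [3.139, -0.002, 0.324]
wrist_force: [-1.2, -0.3, 10.8]
width: 0.0272
```

>>> step_arm([
  [[-0.2, 0, -0.4, 0, 5], [-0.2, 0, -0.8, 0, 5], [-0.2, 0, -1.2, 0, 5], [-0.2, 0, -1.6, 0, 5], [-0.2, 0, -2, 0, 5]],
])

```text
time: 15.35
tool_pos: [0.4952, -0.1995, 0.1311]
ee_rot: [3.139, -0.002, 0.324]
wrist_force: [-1.3, 0.9, 10.5]
width: 0.0269
```

>>> step_arm([
  [[0, 0, -0.4, 0, 5], [0, 0, -0.8, 0, 5], [0, 0, -1.2, 0, 5], [0, 0, -1.6, 0, 5], [0, 0, -2, 0, 5]],
])

```text
time: 15.77
tool_pos: [0.4952, -0.1996, 0.1291]
ee_rot: [3.139, -0.003, 0.324]
wrist_force: [-0.9, 0.0, 10.3]
width: 0.0268
```

>>> step_arm([
  [[0, 0, -0.4, 0, 5], [0, 0, -0.8, 0, 5], [0, 0, -1.2, 0, 5], [0, 0, -1.6, 0, 5], [0, 0, -2, 0, 5]],
])

```text
time: 16.18
tool_pos: [0.4952, -0.1996, 0.1276]
ee_rot: [3.139, -0.003, 0.324]
wrist_force: [-1.6, 1.3, 12.8]
width: 0.0272
```

>>> step_arm([
  [[0, 0, -0.4, 0, 5], [0, 0, -0.8, 0, 5], [0, 0, -1.2, 0, 5]],
])

```text
time: 16.43
tool_pos: [0.4952, -0.1996, 0.1269]
ee_rot: [3.139, -0.003, 0.324]
wrist_force: [-3.4, -0.1, 14.1]
width: 0.0271
```

>>> step_arm([
  [[0, 0, -0.4, 0, 5], [0, 0, -0.8, 0, 5], [0, 0, -1.2, 0, 5]],
])

```text
time: 16.68
tool_pos: [0.4953, -0.1996, 0.1261]
ee_rot: [3.139, -0.003, 0.324]
wrist_force: [-4.2, 1.0, 16.7]
width: 0.0274
```

>>> step_arm([
  [[0, 0, -0.4, 0, 5], [0, 0, -0.8, 0, 5], [0, 0, -1.2, 0, 5]],
])

```text
time: 16.93
tool_pos: [0.4953, -0.1996, 0.1254]
ee_rot: [3.138, -0.003, 0.324]
wrist_force: [-4.3, 0.9, 18.7]
width: 0.0268
```

The force is climbing steadily at the foam's stiffness, so the shoulder is coming down. I relieve the −x side load and press on to about 25 N.

>>> step_arm([
  [[-0.3, 0, -0.4, 0, 5], [-0.6, 0, -0.8, 0, 5], [-0.6, 0, -1.2, 0, 5]],
])

```text
time: 17.18
tool_pos: [0.4953, -0.1996, 0.1249]
ee_rot: [3.137, -0.005, 0.324]
wrist_force: [-3.6, 2.2, 20.0]
width: 0.0271
```

>>> step_arm([
  [[-0.2, 0, -0.4, 0, 5], [-0.2, 0, -0.8, 0, 5], [-0.2, 0, -1.2, 0, 5]],
])

```text
time: 17.43
tool_pos: [0.4953, -0.1996, 0.1242]
ee_rot: [3.137, -0.005, 0.324]
wrist_force: [-3.7, 1.9, 20.9]
width: 0.027
```

>>> step_arm([
  [[-0.1, 0, -0.3, 0, 5], [-0.1, 0, -0.6, 0, 5], [-0.1, 0, -0.8, 0, 5]],
])

```text
time: 17.68
tool_pos: [0.4953, -0.1996, 0.1238]
ee_rot: [3.137, -0.006, 0.324]
wrist_force: [-4.2, 2.7, 22.1]
width: 0.0273
```

>>> step_arm([
  [[-0.2, 0, -0.4, 0, 5], [-0.4, 0, -0.8, 0, 5], [-0.4, 0, -1.2, 0, 5], [-0.4, 0, -1.6, 0, 5], [-0.4, 0, -1.6, 0, 5]],
])

```text
time: 18.1
tool_pos: [0.4953, -0.1996, 0.1229]
ee_rot: [3.136, -0.007, 0.324]
wrist_force: [-4.1, 2.0, 24.0]
width: 0.027
```

```bash
python3 - <<'E'
from h import *
o=robot.get_obs(); print(o["tool_pos"],o["ee_rot"],o["wrist_force"],o["wrist_torque"])
f,K,C=snap("wrist","w7"); g,K2,C2=snap("side","s7")
im=np.zeros((600,800,3),np.uint8)
im[:,:400]=cv2.resize(f[150:350,250:383,::-1],(400,600),interpolation=2)
im[:,400:]=cv2.resize(g[148:223,357:407,::-1],(400,600),interpolation=2)
cv2.imwrite('pics/c7.png',im)
E
```

```text
[ 0.49531097 -0.19959882  0.1228872 ] [ 3.13635167 -0.00665858  0.32420786] [-4.14242545  1.95333955 24.03001096] [ 0.65372984  0.87368445 -0.01164688]
```

View pics/c7.png

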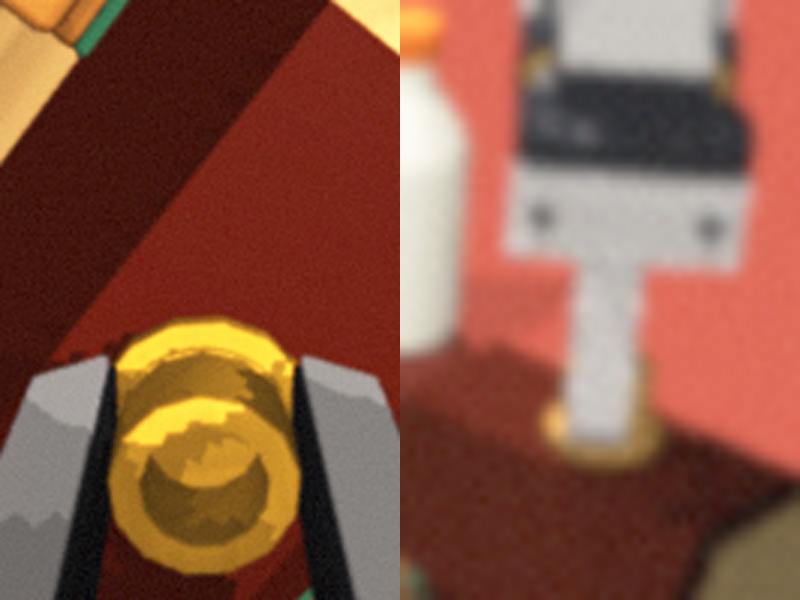

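The shoulder is down at about 25 N net. The ring is fully covered, the flange lies on the wood all round (side crop ellipse 545–660 at y≈440), and the grip hasn't slipped. I unload slowly before letting go, without pulling.

>>> step_arm([
  [[0.2, 0, 1, 0, 5], [0.5, 0, 2, 0, 5], [0.7, 0, 3, 0, 5], [0.9, 0, 4, 0, 5], [1.1, 0, 5, 0, 5], [1.3, 0, 6, 0, 5]],
])

```text
time: 18.7
tool_pos: [0.4953, -0.1996, 0.1265]
ee_rot: [3.138, -0.003, 0.324]
wrist_force: [-3.5, 1.2, 15.6]
width: 0.0273
```

>>> step_arm([
  [[0, 0, 0.7, 0, 5], [0, 0, 1.4, 0, 5], [0, 0, 2.1, 0, 5], [0, 0, 2.8, 0, 5], [0, 0, 2.8, 0, 5]],
])

```text
time: 19.12
tool_pos: [0.4953, -0.1996, 0.1281]
ee_rot: [3.139, -0.003, 0.324]
wrist_force: [-1.6, -0.0, 11.7]
width: 0.027
```

>>> step_arm([
  [[0, 0, 0.7, 0, 5], [0, 0, 1.4, 0, 5], [0, 0, 2.1, 0, 5], [0, 0, 2.8, 0, 5], [0, 0, 3.5, 0, 5], [0, 0, 4.2, 0, 5], [0, 0, 5, 0, 5], [0, 0, 5, 0, 5]],
])

```text
time: 19.78
tool_pos: [0.4951, -0.1995, 0.131]
ee_rot: [3.14, -0.002, 0.324]
wrist_force: [1.6, -0.8, 5.5]
width: 0.0275
```

>>> step_arm([
  [[0, 0, 0.6, 0, 5], [0, 0, 1.2, 0, 5], [0, 0, 1.2, 0, 5]],
])

```text
time: 20.03
tool_pos: [0.495, -0.1995, 0.1315]
ee_rot: [3.14, -0.001, 0.324]
wrist_force: [2.0, -0.8, 4.4]
width: 0.0272
```

>>> step_arm([
  [[0.3, 0, 0.5, 0, 5], [0.5, 0, 1, 0, 5], [0.5, 0, 1.5, 0, 5], [0.5, 0, 1.5, 0, 5]],
])

```text
time: 20.37
tool_pos: [0.495, -0.1995, 0.1324]
ee_rot: [3.141, 0.0, 0.324]
wrist_force: [3.1, -3.1, 1.7]
width: 0.0274
```

>>> step_arm([
  [[0, 0, 0.3, 0, 32], [0, 0, 0.5, 0, 36], [0, 0, 0.5, 0, 42], [0, 0, 0.5, 0, 48], [0, 0, 0.5, 0, 50], [0, 0, 0.5, 0, 50]],
])

```text
time: 20.87
tool_pos: [0.4944, -0.1988, 0.1327]
ee_rot: [-3.14, 0.001, 0.324]
wrist_force: [0.1, -0.6, 0.3]
width: 0.0468
```

>>> step_arm([
  [[0, 0, 4, 0, 50], [0, 0, 12, 0, 50], [0, 0, 25, 0, 50], [0, 0, 45, 0, 50], [0, 0, 70, 0, 50], [0, 0, 95, 0, 50], [0, 0, 110, 0, 50], [0, 0, 110, 0, 50]],
])

```text
time: 21.53
tool_pos: [0.4966, -0.2001, 0.2489]
ee_rot: [3.135, -0.007, 0.324]
wrist_force: [0.1, 0.3, 0.5]
width: 0.0473
```

```bash
python3 - <<'E'
from h import *
o=robot.get_obs(); print(o["tool_pos"],o["wrist_force"],o["width"])
f,K,C=snap("wrist","w8"); g,K2,C2=snap("side","s8"); h,_,_=snap("top","t8")
im=np.zeros((600,800,3),np.uint8)
im[:300,:400]=cv2.resize(f[150:375,170:470,::-1],(400,300),interpolation=2)
im[300:,:400]=cv2.resize(h[190:340,220:420,::-1],(400,300),interpolation=2)
im[:,400:]=cv2.resize(g[158:233,357:407,::-1],(400,600),interpolation=2)
cv2.imwrite('pics/c8.png',im)
E
```

```text
[ 0.4966055  -0.20013974  0.24891089] [0.14783995 0.29111952 0.48167265] 0.04732315479472207
```

View pics/c8.png

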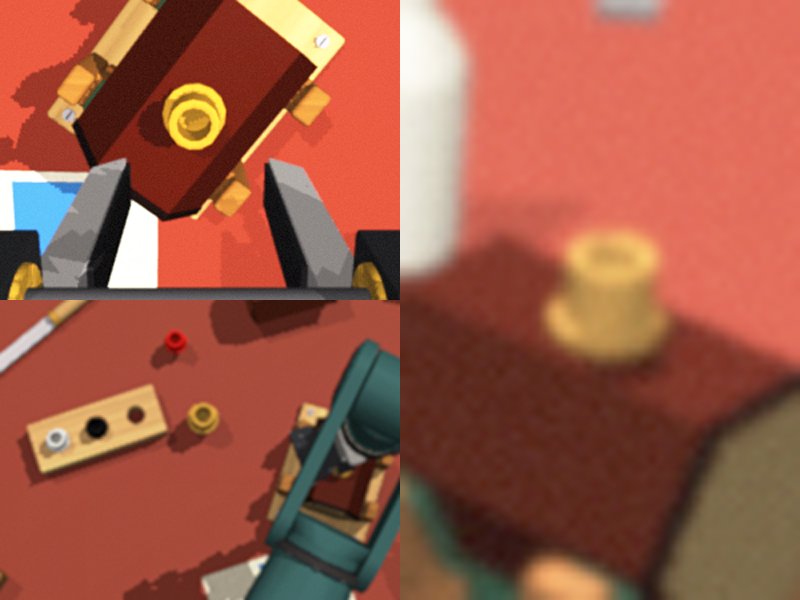

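The socket stands upright with its flange flat on the wood and the ring covered (side crop 605,320). The block's horn and alu sockets, the big brass one and the red one are all in place. I hand in.

```bash
python3 -c "
from bench import robot
o=robot.get_obs(); print(o['time'],o['wrist_force'],o['qvel'].round(3)); print(robot.close_job())"
```

```text
21.6833 [-0.04939354  0.25417201 -0.59058187] [-0.001  0.014  0.029  0.     0.     0.001]
the job is handed in; nothing more can be done
None
```

I took the brass neck socket from the block's end hole, started it in the bore and pressed it in at about 5 mm/s. At the end the force climbed steadily to about 24 N at the wrist, roughly 25 N on the wood. That is well past the bore's 8–16 N grip and below the 35 N limit. I then unloaded slowly, let go and rose clear. The job was handed in at 21.7 s of the 42 s allowed.

**Last checks:**
- **Seating:** the last wrist and side pictures show the socket upright with its shoulder flat on the wood and the pale ring fully covered. After unloading, the shoulder's height was about 126 mm, against about 127 mm expected for the face.
- **Other things:** in the last top picture the horn and aluminium sockets are still in the block, and the larger brass and red sockets have not moved. The arm hid part of that view, and I did not check the mallet, files, brush, glue bottle or spare box one by one.
- **Robot:** the wrist force was about zero at the end, so the robot touches nothing.

**What disagreed or was imperfect:**
- Readings of the arm's position were noisy by 1–2 mm, and the cameras differed by 1–2 mm on where the bore was. I settled this by turning the wrist for a second look and following the contact forces.
- A side load of up to about 4 N and a tool tilt of up to 7 mrad appeared near full pressure. Both eased when I unloaded.

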